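# Peel the top sample tray off its clinging stack and present it over the balance

### The arm

A 6-joint arm with a two-finger parallel gripper is mounted at the origin on the work surface; the furniture and walls round the work are solid. World frame = base frame: x ahead of the robot, y to its left, z up, the work surface at z = 0. Lengths are in m, angles in rad, forces in N, time in s.
With the tool pointing down it reaches from about 0.3 to 0.775 m from the base axis. Payload 14.6 kg.
Tool frame: the origin (TCP) lies between the finger pads, 19 mm behind the fingertips; this is the grasp point; z points along the fingers, y is the line along which they close (so a half turn about z gives the same grasp; the last joint's range is limited). The gripper opens to 94 mm and grips with 3 to 60 N. Pads are 16 mm wide; open, the fingers measure 119 mm over their backs; the gripper's body (75 mm by 177 mm) begins 78 mm behind the grasp point.
Start: joints at [1.184, 0.3, 1.521, -0, 1.321, -0.067], TCP at [0.173, 0.522, 0.224] pointing down, gripper open.
Joint ranges: [-3.03, 3.03], [-0.79, 2.21], [0.23, 2.52], [-1.04, 4.18], [0, 3.07], [-2.55, 2.55]. Speed limits (rad/s): [2.22, 2.22, 2.57, 3.14, 3.14, 3.14].

### API

Orientations are given as a unit quaternion [x, y, z, w].
In Python, from plant import get_obs, snapshot, camera_model, arm gives the robot as it stands. The module is installed in compiled form; this text tells all that it offers.
- The arm moves only by the tool send_rows, never from a script. Its argument "motion" is a list of rows, each an object of numbers: "dx", "dy", "dz": the shift along the tool's x, y, z each as a share of 0.8 m, from -1 to 1; "rx", "ry", "rz": the turn, a rotation vector about the tool's x, y, z each as a share of 60 degrees, from -1 to 1; "gripper": the opening, from -1 (shut) to 1 (fully open). In form: [{"dx": .., "dy": .., "dz": .., "rx": .., "ry": .., "rz": .., "gripper": ..}, ...]. A call has 1 to 20 rows; each row is the pose to reach, as a shift and turn from the pose commanded when the call began, along the tool's axes at that moment; what a row does not reach only later rows make up. A row lasts 1/8 s, in which the tool goes at most 62.5 mm and 10.7 degrees, less where a joint would pass 70% of its speed; a pose out of reach is approached as far as the arm can. A call with a number of a shift or a turn outside -1 to 1 is refused whole. A call with a gripper value outside its range is refused whole. The fingers move at their own pace and stop on an object; "squeeze" is the grip in N (left out, the last holds). Time passes only in rows, so rows that repeat a pose let the fingers close. It gives the time, the measured TCP pose, the force, the opening and the grip force at its end, in the units of the state.
- get_obs(): the state, without advancing time (a new reading comes with each control period).
- snapshot(name): name is "scene" or "top" or "wrist"; returns (picture, depth): 420x560x3 uint8, red, green, blue; 420x560 float32, m along the optical axis (not along the pixel's ray), 0 where there is no reading.
- camera_model(name): a dict with "mtx" (3x3 intrinsics, pixels), "view" (4x4, takes a point from world to camera coordinates). Camera axes: x right, y down, z forward; pixel columns grow to the right and rows downward; lengths in m; the calibration is good to about 2 mm. A picture is of the moment at which its call begins: read the wrist's pose just before it. camera_model takes no time and is no camera call; for the wrist camera it gives the pose at the moment of the call.
- arm.close_job(): hands the job in; it is judged then, once.
The state is a dict: "time_s": time; "joint_pos": joint angles; "joint_velocities": joint speeds; "effort": joint torques, N m; "eef_pos": TCP position; "tool_rot": TCP orientation; "contact_force": force on the tool from outside, world axes, zero at the start; "wrist_torque": the same for the moment, N m; "width": finger opening in m; "gripper_force": force on a finger pad.
Only numpy, scipy, OpenCV 4.12 (cv2) and the standard library are available. Lean on these libraries where they do the work, as an engineer would, in place of code of your own. Each camera call takes 0.05 s, during which the arm holds its last target. There are 200 camera calls.

### The job

Turn the red clamp knob about a quarter turn counter-clockwise (seen from above) so that its tongue no longer holds the trays down. Then take the blue top tray by its upright tab and peel it off the clinging white trays: raise the tab corner first while the corner across from it stays seated, until the grip of the rubber nubs is broken, and leave the white trays in their holder. Finish while still holding the tray by its tab, level and still, with its middle over the balance pan and about 10 cm above it, touching nothing but the gripper; leave the other things alone.

Things in the scene. Friction and masses are not known exactly. Their poses are not given: they have to be found in the camera images.
- clamp_knob (a joint): angle of the turn clamp: 0 = tongue over the tray rim (locked), grows counter-clockwise seen from above, stop at 1.57 = tongue swung clear (clear of the tray from about 1.1 on). It starts between 0 and 0.25; friction 0.06 N m, no spring.
- clamp_grip (a point): middle of the red bar grip of the clamp knob, on its upright turning axis, 70 mm above the table, 78 mm from the holder's middle on its -y side. Bar 12 mm wide (own x: grip across x), 40 mm long (own y, pointing along the steel tongue under it), upright faces from 56 to 80 mm above the table; tongue top at 52 mm: keep fingertips above 54 mm. Turns with the knob.
- holder: grey fixed base plate, 104 mm square turned by 45 degrees, 12 mm thick, carrying the stack between low rails and the turn clamp; origin in the middle of its underside on the table; x axis points from the middle to the tray's tab corner
- stack: the white trays that stay behind, wedged into one loose piece of about 0.45 kg, 104 mm over the cut corners, rim 42 mm above the table; origin in the middle of its underside, 12 mm above the table on the holder; axes as the holder's. Four sprung rubber nubs on it hold down the rim of the top tray: lifted straight up, the tray drags the white trays up with it and leaves them crooked.
- tray: the blue top tray, about 60 g, square on its corner with cut corners, 104 mm from cut corner to cut corner (along its x and its y), its bowl 56 mm square; origin in the middle of the bowl's underside, 12 mm below the underside of its rim; rim 4 mm thick. x axis points to the tab corner, z up. At the start the origin is 30 mm above the table and its axes are the holder's.
- tray_tab (a point): middle of the upright pull tab of the tray, 56 mm along x from the tray's middle and 31 mm above its origin (61 mm above the table at the start). The tab is 10 mm thick (along the tray's y: grip across y), 24 mm long along x, and stands 28 mm above the rim, which is 46 mm above the table at the start; its top is 74 mm above the table.
- tray_heel (a point): underside of the tray's rim at the cut corner across from the tab, at -52 mm along the tray's x, 12 mm above its origin, 42 mm above the table at the start. Tilted about this 44 mm edge (along y), with the gripper turning along, the tray leaves the nubs one by one, the last (8 mm from this edge) at about 0.4 rad: tilt it to about 0.55 rad before lifting it away.
- balance_pan (a point): middle of the square pan on the fixed grey pocket balance, 18 mm above the table, 18 mm along the balance's x axis from the balance's middle
- mortar: white porcelain mortar 69 mm wide, 47 mm high, loose; origin under its middle; leave it alone
- amber_bottle: brown glass bottle with black stopper, 62 mm wide, 140 mm high, loose; origin under its middle; leave it alone
- balance: the fixed grey pocket balance, 128x98x18 mm; origin in the middle of its underside on the table; do not touch it with the tray

How it is judged:
By the outcome, as a careful person would: the job done as asked, in the order asked, and still so for the second after the job is handed in, while the arm keeps its last pose, push and grip.
It also fails if it takes over 56 s, if anything falls off the work surface, if the arm or the gripper's body presses on something with over 40 N, if the wrist force passes 120 N, or if a joint passes its speed limit or range.

## Working session

There is one attempt and no reset: what is moved stays moved. The work goes in short steps, Python scripts to look and compute and a tool call to move; the robot and the scene stay as the last step left them, time stands still between calls to the robot, and variables do not carry over. Pictures are saved under pics/ and viewed, at most 10 in all, crops included, and the job is handed in when it is done.

Besides the shell and the picture viewer there is one more tool, called after "Call:" by a JSON object that holds its "fn" and its "kwargs". send_rows: Moves the arm, as the interface text tells. Its arguments: {"type":"object","properties":{"motion":{"type":"array"},"squeeze":{"type":"number"}},"required":["motion"]}

```bash
mkdir -p pics; python3 - <<'E'
from plant import *
import cv2,numpy as np
o=get_obs();print({k:np.round(v,3) for k,v in o.items()})
for n in("scene","top"):
    p,d=snapshot(n);m=camera_model(n);np.savez(f"{n}0.npz",p=p,d=d,**m)
    cv2.imwrite(f"pics/{n}0.png",p[:,:,::-1]);print(n,np.round(m["mtx"],1).tolist(),np.round(m["view"],3).tolist())
E
```

```text
{'time_s': np.float64(0.0), 'joint_pos': array([ 1.184,  0.3  ,  1.522, -0.   ,  1.321, -0.067]), 'joint_velocities': array([-0.001,  0.   , -0.001,  0.001, -0.   ,  0.001]), 'effort': array([ 1.0000e-03, -5.3182e+01, -3.5274e+01,  7.1000e-02,  2.4000e-02,
       -0.0000e+00]), 'eef_pos': array([0.173, 0.522, 0.224]), 'tool_rot': array([ 0.159,  0.987, -0.001, -0.   ]), 'contact_force': array([ 1.002,  0.224, -0.026]), 'wrist_torque': array([-0.004, -0.032, -0.022]), 'gripper_force': np.float64(0.0), 'width': np.float64(0.094)}
scene [[387.5, 0.0, 275.8], [0.0, 387.5, 203.0], [0.0, 0.0, 1.0]] [[0.622, -0.783, -0.01, -0.24], [-0.586, -0.457, -0.669, 0.393], [0.52, 0.422, -0.743, 0.601], [0.0, 0.0, 0.0, 1.0]]
top [[422.7, 0.0, 278.4], [0.0, 422.7, 209.9], [0.0, 0.0, 1.0]] [[0.013, -1.0, 0.026, 0.08], [-0.997, -0.015, -0.079, 0.517], [0.079, -0.025, -0.997, 1.103], [0.0, 0.0, 0.0, 1.0]]
```

```bash
python3 -c "
import cv2,numpy as np
a=cv2.imread('pics/scene0.png');b=cv2.imread('pics/top0.png')
cv2.imwrite('pics/both.png',cv2.resize(np.vstack([a,b])[:,:],(400*1,600)))"
```

```text
(no output)
```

View pics/top0.png

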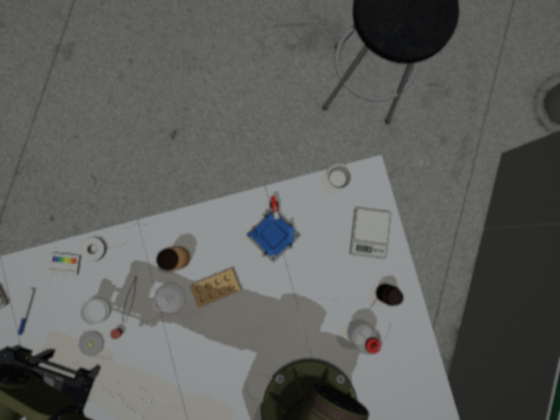

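View pics/scene0.png

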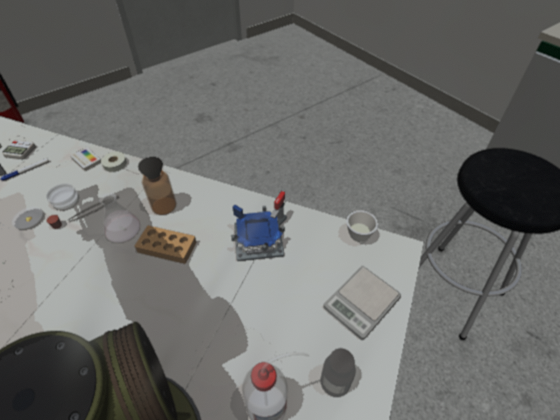

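The top view shows the blue tray at about (273,234), the red knob at (274,203) and the balance at (371,232). In the scene view the tray is at (259,230) with its tab at (238,211), and the red knob is at (280,200). Next I'll work out rough positions and move the wrist camera above them.

```bash
cat > h.py <<'E'
from plant import *
import cv2,numpy as np
from scipy.spatial.transform import Rotation as R
def ray(m,uv):
    V=np.asarray(m["view"]);c=-V[:3,:3].T@V[:3,3]
    d=V[:3,:3].T@np.linalg.solve(m["mtx"],[*uv,1.]);return c,d/np.linalg.norm(d)
def plane(m,uv,z):
    c,d=ray(m,uv);return c+d*(z-c[2])/d[2]
def tri(*mu):
    A=0;b=0;L=[ray(*x) for x in mu]
    for c,d in L:
        P=np.eye(3)-np.outer(d,d);A=A+P;b=b+P@c
    p=np.linalg.solve(A,b);return p,max(np.linalg.norm((np.eye(3)-np.outer(d,d))@(p-c)) for c,d in L)
def proj(m,p):
    q=np.asarray(m["view"])@[*p,1];q=m["mtx"]@q[:3];return q[:2]/q[2]
def red(p):
    h=cv2.cvtColor(p,cv2.COLOR_RGB2HSV);return cv2.inRange(h,(0,150,60),(8,255,255))|cv2.inRange(h,(172,150,60),(180,255,255))
def blue(p):
    h=cv2.cvtColor(p,cv2.COLOR_RGB2HSV);return cv2.inRange(h,(105,120,30),(125,255,255))
def move(p,Rm):  # rows needed from now: shares
    o=get_obs();R0=R.from_quat(o["tool_rot"]);d=R0.inv().apply(np.array(p)-o["eef_pos"])/.8
    r=(R0.inv()*Rm).as_rotvec()/np.radians(60);return np.round(d,4),np.round(r,4)
def blobs(mask,amin=20):
    n,l,s,c=cv2.connectedComponentsWithStats(mask);return [(int(s[i,4]),c[i].round(1).tolist(),s[i,:4].tolist()) for i in range(1,n) if s[i,4]>amin],l
E
python3 - <<'E'
from h import *
S=np.load("scene0.npz");T=np.load("top0.npz")
for n,q in(("s",S),("t",T)):
    print(n,"red",blobs(red(q["p"]))[0],"blue",blobs(blue(q["p"]),30)[0])
print("tray",plane(T,(273,234),.045),plane(S,(259,230),.045))
print("knob",tri((T,(274.,203)),(S,(280.,200))))
print("pan",plane(T,(373,222),.018),plane(S,(369,292),.018))
w=camera_model("wrist");o=get_obs();V=w["view"];Rt=R.from_quat(o["tool_rot"]).as_matrix()
print("cam in tool",Rt.T@((-V[:3,:3].T@V[:3,3])-o["eef_pos"]),(V[:3,:3]@Rt).round(3).tolist(),w["mtx"].round(0).tolist())
E
```

```text
s red [(45, [280.2, 197.2], [276, 192, 9, 13]), (93, [269.9, 379.7], [264, 371, 11, 16])] blue [(51, [9.3, 175.4], [2, 172, 16, 8]), (917, [259.9, 229.6], [237, 212, 45, 34])]
t red [(42, [273.3, 202.4], [271, 197, 6, 12]), (152, [372.2, 345.1], [366, 338, 14, 15])] blue [(1127, [272.9, 234.7], [248, 214, 46, 41]), (36, [21.4, 326.3], [19, 320, 6, 14])]
tray [0.45125477 0.10092603 0.045     ] [0.44703326 0.09408409 0.045     ]
knob (array([0.5293492 , 0.10008978, 0.06641145]), np.float64(0.00045564389883090433))
pan [ 0.48743113 -0.16586353  0.018     ] [ 0.47775128 -0.16330391  0.018     ]
cam in tool [ 0.07184857  0.00039941 -0.16044549] [[-0.001, 1.0, -0.0], [-0.969, -0.001, -0.248], [-0.248, -0.0, 0.969]] [[321.0, 0.0, 281.0], [0.0, 321.0, 209.0], [0.0, 0.0, 1.0]]
```

```bash
python3 - <<'E'
from h import *
print(move((.47,.11,.25),R.from_quat([1,0,0,0])))
E
```

```text
(array([-0.5145, -0.372 , -0.0325]), array([-3.0000e-04,  1.4000e-03,  2.6946e+00]))
```

Call:
{"fn": "send_rows", "kwargs": {"motion": [{"dx": -0.515,"dy": -0.372,"dz": -0.033,"rz": 0.9,"gripper": 0.0},{"dx": -0.515,"dy": -0.372,"dz": -0.033,"rz": 0.9,"gripper": 0.0},{"dx": -0.515,"dy": -0.372,"dz": -0.033,"rz": 0.9,"gripper": 0.0},{"dx": -0.515,"dy": -0.372,"dz": -0.033,"rz": 0.9,"gripper": 0.0},{"dx": -0.515,"dy": -0.372,"dz": -0.033,"rz": 0.9,"gripper": 0.0},{"dx": -0.515,"dy": -0.372,"dz": -0.033,"rz": 0.9,"gripper": 0.0},{"dx": -0.515,"dy": -0.372,"dz": -0.033,"rz": 0.9,"gripper": 0.0},{"dx": -0.515,"dy": -0.372,"dz": -0.033,"rz": 0.9,"gripper": 0.0},{"dx": -0.515,"dy": -0.372,"dz": -0.033,"rz": 0.9,"gripper": 0.0}]}}

```text
invalid input at $.motion[0]: expected keys dx, dy, dz, rx, ry, rz, gripper
```

Call:
{"fn": "send_rows", "kwargs": {"motion": [{"rz": 0.9,"gripper": 0.0},{"rz": 0.9,"gripper": 0.0},{"rz": 0.9,"gripper": 0.0},{"rz": 0.9,"gripper": 0.0},{"rz": 0.9,"gripper": 0.0},{"rz": 0.9,"gripper": 0.0}]}}

```text
invalid input at $.motion[0]: expected keys dx, dy, dz, rx, ry, rz, gripper
```

Call:
{"fn": "send_rows", "kwargs": {"motion": [{"rz": 0.895,"gripper": 0.0},{"rz": 0.895,"gripper": 0.0},{"rz": 0.895,"gripper": 0.0},{"rz": 0.895,"gripper": 0.0},{"rz": 0.895,"gripper": 0.0},{"rz": 0.895,"gripper": 0.0},{"rz": 0.895,"gripper": 0.0},{"rz": 0.895,"gripper": 0.0}]}}

```text
invalid input at $.motion[0]: expected keys dx, dy, dz, rx, ry, rz, gripper
```

```bash
cat >> h.py <<'E'
def shot(k):
    m=camera_model("wrist");p,d=snapshot("wrist");np.savez(k+".npz",p=p,d=d,**m);cv2.imwrite(f"pics/{k}.png",p[:,:,::-1]);return p,m
E
python3 - <<'E'
from h import *
o=get_obs();print(o["time_s"],o["eef_pos"],o["tool_rot"].round(3),o["joint_pos"].round(2),o["width"])
p,m=shot("w1");print(blobs(red(p))[0],blobs(blue(p),40)[0])
E
```

```text
0.1 [0.17281761 0.52190542 0.22373911] [ 0.159  0.987 -0.001 -0.   ] [ 1.18  0.3   1.52 -0.    1.32 -0.07] 0.09384256778194947
[] [(342, [475.6, 154.3], [471, 136, 10, 37])]
```

View pics/w1.png

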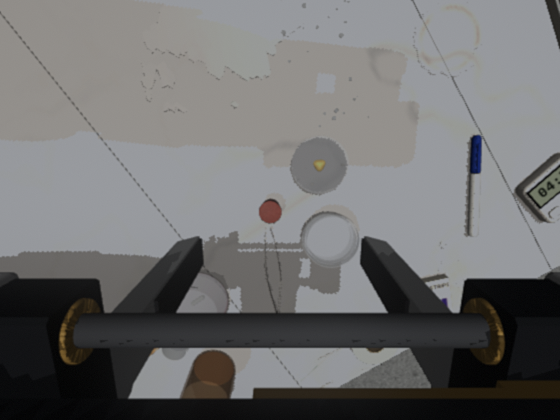

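That picture is from the start pose, because the rows were refused: every key is required. It shows only table items, with the cap at (270,211) and the bottle at (213,375). I'll resend with all the keys.

Call:
{"fn": "send_rows", "kwargs": {"motion": [{"dx": -0.515,"dy": -0.372,"dz": -0.033,"rx": 0,"ry": 0,"rz": 0.9,"gripper": 0},{"dx": -0.515,"dy": -0.372,"dz": -0.033,"rx": 0,"ry": 0,"rz": 0.9,"gripper": 0},{"dx": -0.515,"dy": -0.372,"dz": -0.033,"rx": 0,"ry": 0,"rz": 0.9,"gripper": 0},{"dx": -0.515,"dy": -0.372,"dz": -0.033,"rx": 0,"ry": 0,"rz": 0.9,"gripper": 0},{"dx": -0.515,"dy": -0.372,"dz": -0.033,"rx": 0,"ry": 0,"rz": 0.9,"gripper": 0},{"dx": -0.515,"dy": -0.372,"dz": -0.033,"rx": 0,"ry": 0,"rz": 0.9,"gripper": 0},{"dx": -0.515,"dy": -0.372,"dz": -0.033,"rx": 0,"ry": 0,"rz": 0.9,"gripper": 0},{"dx": -0.515,"dy": -0.372,"dz": -0.033,"rx": 0,"ry": 0,"rz": 0.9,"gripper": 0},{"dx": -0.515,"dy": -0.372,"dz": -0.033,"rx": 0,"ry": 0,"rz": 0.9,"gripper": 0}]}}

```text
time_s: 1.27
eef_pos: [0.4717, 0.1074, 0.2504]
tool_rot: [0.592, 0.806, -0.0, -0.0]
contact_force: [-0.2, 0.7, -0.5]
width: 0.0469
gripper_force: 0.0
```

Call:
{"fn": "send_rows", "kwargs": {"motion": [{"dx": 0,"dy": 0,"dz": 0,"rx": 0,"ry": 0,"rz": 0.9,"gripper": 0},{"dx": 0,"dy": 0,"dz": 0,"rx": 0,"ry": 0,"rz": 0.9,"gripper": 0},{"dx": 0,"dy": 0,"dz": 0,"rx": 0,"ry": 0,"rz": 0.9,"gripper": 0},{"dx": 0,"dy": 0,"dz": 0,"rx": 0,"ry": 0,"rz": 0.9,"gripper": 0},{"dx": 0,"dy": 0,"dz": 0,"rx": 0,"ry": 0,"rz": 0.9,"gripper": 0},{"dx": 0,"dy": 0,"dz": 0,"rx": 0,"ry": 0,"rz": 0.9,"gripper": 0}]}}

```text
time_s: 2.02
eef_pos: [0.47, 0.1108, 0.2505]
tool_rot: [0.892, 0.452, -0.0, -0.0]
contact_force: [-0.5, 0.8, -0.5]
width: 0.0469
gripper_force: 0.0
```

Call:
{"fn": "send_rows", "kwargs": {"motion": [{"dx": 0,"dy": 0,"dz": 0,"rx": 0,"ry": 0,"rz": 0.895,"gripper": 0},{"dx": 0,"dy": 0,"dz": 0,"rx": 0,"ry": 0,"rz": 0.895,"gripper": 0},{"dx": 0,"dy": 0,"dz": 0,"rx": 0,"ry": 0,"rz": 0.895,"gripper": 0},{"dx": 0,"dy": 0,"dz": 0,"rx": 0,"ry": 0,"rz": 0.895,"gripper": 0},{"dx": 0,"dy": 0,"dz": 0,"rx": 0,"ry": 0,"rz": 0.895,"gripper": 0},{"dx": 0,"dy": 0,"dz": 0,"rx": 0,"ry": 0,"rz": 0.895,"gripper": 0},{"dx": 0,"dy": 0,"dz": 0,"rx": 0,"ry": 0,"rz": 0.895,"gripper": 0},{"dx": 0,"dy": 0,"dz": 0,"rx": 0,"ry": 0,"rz": 0.895,"gripper": 0}]}}

```text
time_s: 3.02
eef_pos: [0.4704, 0.1102, 0.2506]
tool_rot: [1.0, 0.002, -0.0, 0.0]
contact_force: [0.3, 0.6, 0.5]
width: 0.0471
gripper_force: 0.0
```

```bash
python3 - <<'E'
from h import *
o=get_obs();print(o["time_s"],o["eef_pos"],o["tool_rot"].round(3),o["joint_pos"].round(2),o["width"])
p,m=shot("w2");print(blobs(red(p))[0],blobs(blue(p),40)[0])
E
```

```text
3.025 [0.47039218 0.11017432 0.25062858] [ 1.     0.002 -0.     0.   ] [0.15 0.13 1.67 0.   1.35 1.72] 0.04706049429418583
[(347, [290.2, 138.7], [283, 121, 17, 39])] [(5185, [289.0, 206.5], [229, 161, 108, 89])]
```

View pics/w2.png

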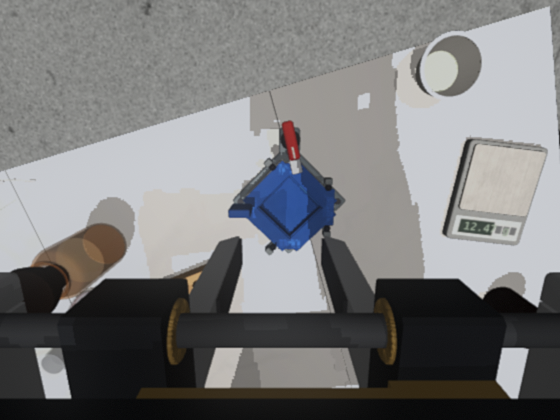

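The view shows the red knob at (290,139) with its tongue running to (296,165). The tray centre is near (289,207), the tab is at (241,211) on the left, and the balance pan is near (502,178). I need a second wrist view for height.

Call:
{"fn": "send_rows", "kwargs": {"motion": [{"dx": -0.03,"dy": 0.11,"dz": 0,"rx": 0,"ry": 0,"rz": 0,"gripper": 0},{"dx": -0.03,"dy": 0.11,"dz": 0,"rx": 0,"ry": 0,"rz": 0,"gripper": 0},{"dx": -0.03,"dy": 0.11,"dz": 0,"rx": 0,"ry": 0,"rz": 0,"gripper": 0},{"dx": -0.03,"dy": 0.11,"dz": 0,"rx": 0,"ry": 0,"rz": 0,"gripper": 0}]}}

```text
time_s: 3.58
eef_pos: [0.4466, 0.0225, 0.2507]
tool_rot: [1.0, 0.0, 0.0, -0.0]
contact_force: [0.3, 0.1, 0.0]
width: 0.0471
gripper_force: 0.0
```

```bash
python3 - <<'E'
from h import *
p,m=shot("w3");print(blobs(red(p))[0],blobs(blue(p),40)[0])
a=cv2.imread("pics/w2.png")[95:265,190:380];b=cv2.imread("pics/w3.png")[95:265,110:300]
cv2.imwrite("pics/c.png",cv2.resize(np.hstack([a,b]),None,fx=2.1,fy=2.1,interpolation=2))
c=p[:,:,::-1][95:265,110:300]
E
```

```text
[(380, [202.9, 114.5], [194, 96, 20, 41])] [(5309, [214.9, 186.3], [168, 140, 93, 92]), (161, [156.9, 191.6], [147, 188, 21, 8])]
```

View pics/c.png

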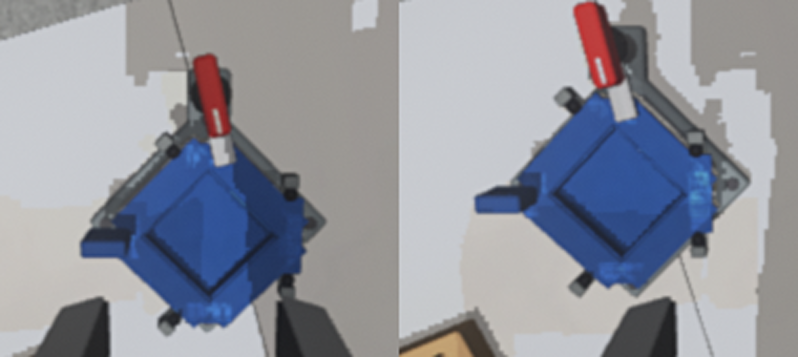

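```bash
python3 - <<'E'
from h import *
for k,(x,y) in(("w2",(226,202)),("w3",(144,182))):
    p=np.load(k+".npz")["p"];h=cv2.cvtColor(p,cv2.COLOR_RGB2HSV)
    print(k,"tab V*(blue)");print((h[y:y+19,x:x+32:1,2]*(blue(p)[y:y+19,x:x+32]>0)))
for k,(x,y) in(("w2",(280,118)),("w3",(190,93))):
    p=np.load(k+".npz")["p"]
    print(k,"knob R");print((p[y:y+46:2,x:x+28,0]*(red(p)[y:y+46:2,x:x+28]>0)))
E
```

```text
w2 tab V*(blue)
[[  0   0   0   0   0   0   0   0   0   0   0   0   0   0   0   0   0   0
    0   0  84  84  84  84  85  85  83  84 103 136 141 136]
 [  0   0   0   0   0   0   0   0   0   0   0   0   0   0   0   0   0   0
    0   0   0   0   0   0   0  82  83  84 105 140 143 137]
 [  0   0   0   0   0   0   0   0   0   0   0   0   0   0   0   0   0   0
    0   0   0   0   0   0   0   0   0  83 107 144 146 138]
 [  0   0   0   0   0   0   0   0   0   0   0   0   0   0   0   0   0   0
    0   0   0   0   0   0   0   0   0  81 110 150 149 135]
 [  0   0   0   0   0   0   0   0   0   0   0   0   0   0   0   0   0   0
    0   0   0   0   0   0   0   0   0 103 123 151 146 125]
 [  0   0   0   0   0   0   0   0   0   0   0   0   0   0   0   0   0   0
    0   0   0   0   0   0   0   0 105 152 154 151 137 111]
 [  0   0   0   0   0   0   0   0   0   0   0   0   0   0   0   0   0   0
    0   0   0   0   0   0   0   0 111 161 157 144 130 110]
 [  0   0   0   0   0   0   0   0   0   0   0   0   0   0   0   0   0   0
    0   0   0   0   0   0   0   0 121 159 147 135 131 123]
 [  0   0   0   0 10
[... 8691 characters left out ...]
  0   0   0   0   0   0   0   0   0   0   0 175 189 190   0   0   0   0
  188 190 181 148   0   0   0   0   0   0]
 [  0   0   0   0   0   0   0   0   0   0   0   0 183 191   0   0   0   0
  187 191 187 169 126   0   0   0   0   0]
 [  0   0   0   0   0   0   0   0   0   0   0   0 171 189 190   0   0   0
    0 188 190 185 157 104   0   0   0   0]
 [  0   0   0   0   0   0   0   0   0   0   0   0   0 177 189   0   0   0
    0 170 186 187 160 108   0   0   0   0]
 [  0   0   0   0   0   0   0   0   0   0   0   0   0   0 180 185 182   0
  167 152 146   0   0   0   0   0   0   0]
 [  0   0   0   0   0   0   0   0   0   0   0   0   0   0   0   0   0   0
    0   0   0   0   0   0   0   0   0   0]]
```

```bash
python3 - <<'E'
from h import *
W=[dict(np.load(k+".npz")) for k in("w2","w3")]
K=[];Q=[];B=[];TB=[]
for w,tb in zip(W,((227,210,22,8),(146,188,21,9))):
    p=w["p"];h=cv2.cvtColor(p,cv2.COLOR_RGB2HSV)
    r=(((h[:,:,0]<10)|(h[:,:,0]>170))&(h[:,:,1]>120)&(p[:,:,0]>(100 if w is W[0] else 140))).astype(np.uint8)
    r[:90]=0;r[170:]=0;pt=cv2.findNonZero(r).reshape(-1,2).astype(np.float32)
    rc=cv2.minAreaRect(cv2.convexHull(pt));K.append(rc);print("knob",rc)
    bx=cv2.boxPoints(rc);wp=np.array([plane(w,q,.08)[:2] for q in bx]);e=[wp[1]-wp[0],wp[2]-wp[1]]
    print(" sides mm",[round(np.linalg.norm(v)*1e3,1) for v in e],"yaw",[round(np.degrees(np.arctan2(v[1],v[0])),1) for v in e])
    x,y,ww,hh=tb;TB.append((x+ww/2-.5,y+hh/2-.5));m=blue(p)[y-4:y+hh+4,x-4:x+ww-2]
    g=plane(w,(x,y+hh/2),.074),plane(w,(x+ww,y+hh/2),.074);print("tab ends",g)
    # tray rim: blue largest hull
    b=blue(p);n,l,s,c=cv2.connectedComponentsWithStats(b);i=1+np.argmax(s[1:,4]);pts=cv2.findNonZero((l==i).astype(np.uint8)).reshape(-1,2)
    P=np.array([plane(w,q,.046)[:2] for q in pts]);P=P[(P[:,1]<.147)]
    # 45-degree supports -> flat sides
    best=[]
    for a in np.radians(np.arange(30,60,.5)):
        u=P@[np.cos(a),np.sin(a)];v=P@[-np.sin(a),np.cos(a)]
        q=lambda t:(np.percentile(t,.5),np.percentile(t,99.5))
        (u0,u1),(v0,v1)=q(u),q(v);best.append(((u1-u0)*(v1-v0),np.degrees(a),u1-u0,v1-v0,R.from_euler("z",a).apply([(u0+u1)/2,(v0+v1)/2,0])[:2]))
    print("tray",min(best,key=lambda t:t[0]))
print("KNOB",tri(*[(w,k[0]) for w,k in zip(W,K)]),"TAB",tri(*zip(W,TB)))
# pan & balance
for w,roi in zip(W,((440,130,110,120),(330,100,150,140))):
    x,y,a,b=roi;p=w["p"][y:y+b,x:x+a];h=cv2.cvtColor(p,cv2.COLOR_RGB2HSV)
    print("roi",np.median(p.reshape(-1,3),0))
E
```

```text
knob ((290.61767578125, 140.02938842773438), (38.28822708129883, 10.521127700805664), 77.47119140625)
 sides mm [np.float64(10.4), np.float64(37.9)] yaw [np.float64(-77.8), np.float64(-166.5)]
tab ends (array([0.44986574, 0.16970453, 0.074     ]), array([0.44990997, 0.14577303, 0.074     ]))
tray (np.float64(0.007914288359455755), np.float64(46.5), np.float64(0.0896275073736354), np.float64(0.08830200226882359), array([0.45030292, 0.10021222]))
knob ((202.7082977294922, 115.94254302978516), (40.62065124511719, 10.437712669372559), 74.57783508300781)
 sides mm [np.float64(10.3), np.float64(38.2)] yaw [np.float64(-75.6), np.float64(-167.1)]
tab ends (array([0.45018617, 0.16777421, 0.074     ]), array([0.45016503, 0.14530806, 0.074     ]))
tray (np.float64(0.00800152879681676), np.float64(45.5), np.float64(0.08932950241054766), np.float64(0.08957319341198941), array([0.45117331, 0.09969168]))
KNOB (array([0.52881498, 0.1013416 , 0.07775489]), np.float64(8.854285610360853e-05)) TAB (array([0.44961746, 0.15875696, 0.06990653]), np.float64(0.0002842530993499455))
roi [197. 192. 185.]
roi [165.  165.  163.5]
```

View pics/w3.png

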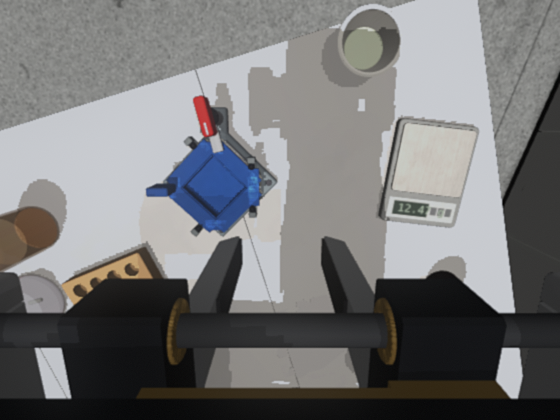

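This view shows the balance with its pan spanning about (393..476, 120..200), the knob at (203,115) and the tab at (160,190). The measured heights (knob top 78 mm, tab top 70 mm), sizes and spacings agree with the text. Next I'll measure the pan.

```bash
python3 - <<'E'
from h import *
W=[dict(np.load(k+".npz")) for k in("w2","w3")];C=[]
for w,roi in zip(W,((445,125,110,125),(370,105,115,130))):
    x,y,a,b=roi;p=w["p"][y:y+b,x:x+a].astype(int)
    m=((p[:,:,0]-p[:,:,2]>7)&(p[:,:,0]>130)).astype(np.uint8);m=cv2.morphologyEx(m,cv2.MORPH_OPEN,np.ones((5,5),np.uint8))
    cs=max(cv2.findContours(m,0,2)[0],key=cv2.contourArea);rc=cv2.minAreaRect(cs);ce=np.array(rc[0])+(x,y);C.append(ce)
    bx=cv2.boxPoints(rc)+(x,y);print(ce,rc[1],[plane(w,q,.018)[:2].round(4).tolist() for q in bx],plane(w,ce,.018))
print(tri(*zip(W,C)))
print(move((.5288,.1013,.076),R.from_euler("z",13.2,degrees=True)*R.from_quat([1,0,0,0])))
E
```

```text
[502.11988831 180.08085632] (77.60350799560547, 66.95458221435547) [[0.4425, -0.1141], [0.5247, -0.1131], [0.513, -0.2078], [0.4295, -0.2139]] [ 0.47853585 -0.16197401  0.018     ]
[433.80661011 160.19218445] (76.81427001953125, 67.75892639160156) [[0.4423, -0.1144], [0.5232, -0.1167], [0.5131, -0.2084], [0.4311, -0.211]] [ 0.47852703 -0.16244371  0.018     ]
(array([ 0.47827094, -0.1633553 ,  0.01603247]), np.float64(5.746557302446804e-05))
(array([ 0.1028, -0.0981,  0.2183]), array([-2.000e-04, -1.000e-04, -2.192e-01]))
```

Call:
{"fn": "send_rows", "kwargs": {"motion": [{"dx": 0.103,"dy": -0.098,"dz": 0.16,"rx": 0,"ry": 0,"rz": -0.22,"gripper": 0},{"dx": 0.103,"dy": -0.098,"dz": 0.16,"rx": 0,"ry": 0,"rz": -0.22,"gripper": 0},{"dx": 0.103,"dy": -0.098,"dz": 0.16,"rx": 0,"ry": 0,"rz": -0.22,"gripper": 0},{"dx": 0.103,"dy": -0.098,"dz": 0.16,"rx": 0,"ry": 0,"rz": -0.22,"gripper": 0},{"dx": 0.103,"dy": -0.098,"dz": 0.2,"rx": 0,"ry": 0,"rz": -0.22,"gripper": 0},{"dx": 0.103,"dy": -0.098,"dz": 0.218,"rx": 0,"ry": 0,"rz": -0.22,"gripper": 0},{"dx": 0.103,"dy": -0.098,"dz": 0.218,"rx": 0,"ry": 0,"rz": -0.22,"gripper": 0}]}}

```text
time_s: 4.5
eef_pos: [0.5286, 0.1004, 0.0765]
tool_rot: [0.993, 0.115, -0.0, 0.0]
contact_force: [0.7, -0.3, 1.2]
width: 0.0469
gripper_force: 0.0
```

Call:
{"fn": "send_rows", "kwargs": {"motion": [{"dx": 0,"dy": 0,"dz": 0,"rx": 0,"ry": 0,"rz": 0,"gripper": -1},{"dx": 0,"dy": 0,"dz": 0,"rx": 0,"ry": 0,"rz": 0,"gripper": -1},{"dx": 0,"dy": 0,"dz": 0,"rx": 0,"ry": 0,"rz": 0,"gripper": -1},{"dx": 0,"dy": 0,"dz": 0,"rx": 0,"ry": 0,"rz": 0,"gripper": -1},{"dx": 0,"dy": 0,"dz": 0,"rx": 0,"ry": 0,"rz": 0,"gripper": -1}], "squeeze": 20}}

```text
time_s: 5.12
eef_pos: [0.5289, 0.101, 0.0766]
tool_rot: [0.993, 0.115, 0.0, -0.0]
contact_force: [-1.4, 4.1, 4.1]
width: 0.0118
gripper_force: 20.3
```

Call:
{"fn": "send_rows", "kwargs": {"motion": [{"dx": 0,"dy": 0,"dz": 0,"rx": 0,"ry": 0,"rz": -0.1,"gripper": -1},{"dx": 0,"dy": 0,"dz": 0,"rx": 0,"ry": 0,"rz": -0.2,"gripper": -1},{"dx": 0,"dy": 0,"dz": 0,"rx": 0,"ry": 0,"rz": -0.3,"gripper": -1},{"dx": 0,"dy": 0,"dz": 0,"rx": 0,"ry": 0,"rz": -0.4,"gripper": -1},{"dx": 0,"dy": 0,"dz": 0,"rx": 0,"ry": 0,"rz": -0.5,"gripper": -1},{"dx": 0,"dy": 0,"dz": 0,"rx": 0,"ry": 0,"rz": -0.6,"gripper": -1},{"dx": 0,"dy": 0,"dz": 0,"rx": 0,"ry": 0,"rz": -0.6,"gripper": -1}]}}

```text
time_s: 6.0
eef_pos: [0.5287, 0.1013, 0.0766]
tool_rot: [0.909, 0.417, 0.0, -0.001]
contact_force: [-3.1, 6.3, 4.3]
width: 0.0118
gripper_force: 20.4
```

Call:
{"fn": "send_rows", "kwargs": {"motion": [{"dx": 0,"dy": 0,"dz": 0,"rx": 0,"ry": 0,"rz": -0.1,"gripper": -1},{"dx": 0,"dy": 0,"dz": 0,"rx": 0,"ry": 0,"rz": -0.2,"gripper": -1},{"dx": 0,"dy": 0,"dz": 0,"rx": 0,"ry": 0,"rz": -0.3,"gripper": -1},{"dx": 0,"dy": 0,"dz": 0,"rx": 0,"ry": 0,"rz": -0.4,"gripper": -1},{"dx": 0,"dy": 0,"dz": 0,"rx": 0,"ry": 0,"rz": -0.5,"gripper": -1},{"dx": 0,"dy": 0,"dz": 0,"rx": 0,"ry": 0,"rz": -0.6,"gripper": -1},{"dx": 0,"dy": 0,"dz": 0,"rx": 0,"ry": 0,"rz": -0.64,"gripper": -1},{"dx": 0,"dy": 0,"dz": 0,"rx": 0,"ry": 0,"rz": -0.64,"gripper": -1}]}}

```text
time_s: 7.0
eef_pos: [0.5285, 0.1014, 0.0766]
tool_rot: [0.722, 0.692, 0.0, -0.001]
contact_force: [-6.3, 8.1, 6.0]
width: 0.0121
gripper_force: 20.5
```

```bash
python3 - <<'E'
from h import *
o=get_obs();print(R.from_quat(o["tool_rot"]).as_matrix().round(3).tolist(),o["wrist_torque"],o["eef_pos"],o["joint_pos"].round(2))
E
```

```text
[[0.041, 0.999, -0.001], [0.999, -0.041, 0.001], [0.001, -0.001, -1.0]] [1.38989904 1.02777055 0.07862275] [0.5284641  0.10139669 0.07661087] [0.12 0.44 1.7  0.   1.   0.16]
```

Call:
{"fn": "send_rows", "kwargs": {"motion": [{"dx": 0,"dy": 0,"dz": 0,"rx": 0,"ry": 0,"rz": 0,"gripper": -0.4},{"dx": 0,"dy": 0,"dz": 0,"rx": 0,"ry": 0,"rz": 0,"gripper": -0.4},{"dx": 0,"dy": 0,"dz": 0,"rx": 0,"ry": 0,"rz": 0,"gripper": -0.4},{"dx": 0,"dy": 0,"dz": -0.04,"rx": 0,"ry": 0,"rz": 0,"gripper": -0.4},{"dx": 0,"dy": 0,"dz": -0.1,"rx": 0,"ry": 0,"rz": 0,"gripper": -0.4},{"dx": 0,"dy": 0,"dz": -0.16,"rx": 0,"ry": 0,"rz": 0,"gripper": -0.4},{"dx": 0,"dy": 0.0,"dz": -0.16,"rx": 0,"ry": 0,"rz": 0,"gripper": -0.4}]}}

```text
time_s: 7.88
eef_pos: [0.5301, 0.1005, 0.2076]
tool_rot: [0.722, 0.692, 0.002, 0.002]
contact_force: [-0.6, -0.9, -0.3]
width: 0.0281
gripper_force: 0.0
```

```bash
python3 - <<'E'
from h import *
print(move((.4500,.1565,.2),R.from_euler("z",90.7,degrees=True)*R.from_quat([1,0,0,0])))
E
```

```text
(array([ 0.0657, -0.103 ,  0.009 ]), array([ 0.0058, -0.0007, -0.0522]))
```

Call:
{"fn": "send_rows", "kwargs": {"motion": [{"dx": 0.066,"dy": -0.103,"dz": 0.009,"rx": 0.004,"ry": 0,"rz": -0.052,"gripper": -0.2},{"dx": 0.066,"dy": -0.103,"dz": 0.009,"rx": 0.004,"ry": 0,"rz": -0.052,"gripper": -0.2},{"dx": 0.066,"dy": -0.103,"dz": 0.009,"rx": 0.004,"ry": 0,"rz": -0.052,"gripper": -0.2},{"dx": 0.066,"dy": -0.103,"dz": 0.009,"rx": 0.004,"ry": 0,"rz": -0.052,"gripper": -0.2}]}}

```text
time_s: 8.38
eef_pos: [0.4491, 0.1564, 0.1966]
tool_rot: [0.703, 0.711, -0.002, -0.002]
contact_force: [0.2, 0.2, 0.7]
width: 0.0375
gripper_force: 0.0
```

```bash
python3 - <<'E'
from h import *
p,m=shot("w4");print(blobs(red(p))[0],blobs(blue(p),40)[0]);print("expect tab top",proj(m,(.45,.157,.074)),"tray",proj(m,(.4505,.1,.046)))
o=get_obs();print(o["eef_pos"],R.from_quat(o["tool_rot"]).as_matrix().round(3).tolist())
E
```

```text
[(436, [364.6, 259.8], [357, 241, 16, 39])] [(5491, [282.1, 250.4], [240, 195, 87, 105])]
expect tab top [282.84363726 207.64219028] tray [282.67068472 254.29217325]
[0.44930691 0.15619617 0.19660991] [[-0.012, 1.0, -0.005], [1.0, 0.012, -0.0], [-0.0, -0.005, -1.0]]
```

View pics/w4.png

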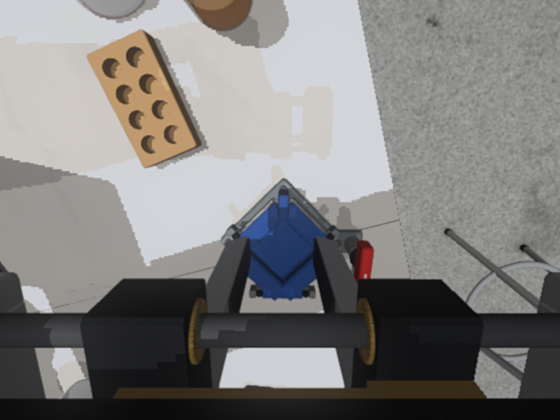

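The knob is now at (365,260), swung parallel to the tray edge, and the tongue is clear of the tray. The tab is at (283,203), where it was predicted. Next I'll descend and grip.

Call:
{"fn": "send_rows", "kwargs": {"motion": [{"dx": 0.001,"dy": 0.001,"dz": 0.07,"rx": -0.004,"ry": 0,"rz": 0,"gripper": -0.2},{"dx": 0.001,"dy": 0.001,"dz": 0.12,"rx": -0.004,"ry": 0,"rz": 0,"gripper": -0.2},{"dx": 0.001,"dy": 0.001,"dz": 0.15,"rx": -0.004,"ry": 0,"rz": 0,"gripper": -0.2},{"dx": 0.001,"dy": 0.001,"dz": 0.161,"rx": -0.004,"ry": 0,"rz": 0,"gripper": -0.2},{"dx": 0.001,"dy": 0.001,"dz": 0.161,"rx": -0.004,"ry": 0,"rz": 0,"gripper": -0.2}]}}

```text
time_s: 9.05
eef_pos: [0.4494, 0.1572, 0.0682]
tool_rot: [0.703, 0.711, -0.0, -0.0]
contact_force: [-0.2, 0.1, 0.2]
width: 0.0379
gripper_force: 0.0
```

Call:
{"fn": "send_rows", "kwargs": {"motion": [{"dx": 0,"dy": 0,"dz": 0,"rx": 0,"ry": 0,"rz": 0,"gripper": -1},{"dx": 0,"dy": 0,"dz": 0,"rx": 0,"ry": 0,"rz": 0,"gripper": -1},{"dx": 0,"dy": 0,"dz": 0,"rx": 0,"ry": 0,"rz": 0,"gripper": -1},{"dx": 0,"dy": 0,"dz": 0,"rx": 0,"ry": 0,"rz": 0,"gripper": -1},{"dx": 0,"dy": 0,"dz": 0,"rx": 0,"ry": 0,"rz": 0,"gripper": -1}], "squeeze": 45}}

```text
time_s: 9.68
eef_pos: [0.4492, 0.1576, 0.0686]
tool_rot: [0.703, 0.711, 0.0, 0.0]
contact_force: [-1.2, 0.3, 6.1]
width: 0.0096
gripper_force: 45.0
```

```bash
python3 - <<'E'
from h import *
o=get_obs();R0=R.from_quat(o["tool_rot"]);p0=o["eef_pos"];print(p0,R0.as_matrix().round(3).tolist(),o["width"],o["gripper_force"])
# pivot: heel, tray frame yaw 90.7
x=np.array([-np.sin(np.radians(.7)),np.cos(np.radians(.7)),0]);heel=np.array([.4505,.1,.042])-.052*x;ax=np.array([x[1],-x[0],0])
for t in(.05,.1,.2,.3,.4,.5,.58):
    Q=R.from_rotvec(ax*t);p=heel+Q.apply(p0-heel);d=R0.inv().apply(p-p0)/.8;r=(R0.inv()*Q*R0).as_rotvec()/np.radians(60);print(t,d.round(4),r.round(4))
E
```

```text
[0.44922357 0.15758085 0.06864196] [[-0.012, 1.0, 0.001], [1.0, 0.012, 0.0], [0.0, 0.001, -1.0]] 0.009647176977726352 45.00163972377777
0.05 [-0.0018  0.     -0.0068] [-0.      0.0477  0.    ]
0.1 [-0.004   0.     -0.0135] [-0.      0.0955  0.0001]
0.2 [-0.0093  0.     -0.0266] [-0.00e+00  1.91e-01  1.00e-04]
0.3 [-0.0159  0.     -0.039 ] [-0.000e+00  2.865e-01  2.000e-04]
0.4 [-0.0238  0.     -0.0507] [-0.00e+00  3.82e-01  2.00e-04]
0.5 [-0.0327  0.     -0.0616] [-0.000e+00  4.775e-01  3.000e-04]
0.58 [-0.0406  0.     -0.0696] [-0.000e+00  5.539e-01  3.000e-04]
```

Call:
{"fn": "send_rows", "kwargs": {"motion": [{"dx": -0.0009,"dy": 0,"dz": -0.0034,"rx": 0,"ry": 0.0239,"rz": 0,"gripper": -1},{"dx": -0.0018,"dy": 0,"dz": -0.0068,"rx": 0,"ry": 0.0477,"rz": 0,"gripper": -1},{"dx": -0.0029,"dy": 0,"dz": -0.0102,"rx": 0,"ry": 0.0716,"rz": 0,"gripper": -1},{"dx": -0.004,"dy": 0,"dz": -0.0135,"rx": 0,"ry": 0.0955,"rz": 0,"gripper": -1},{"dx": -0.0066,"dy": 0,"dz": -0.0201,"rx": 0,"ry": 0.1432,"rz": 0,"gripper": -1},{"dx": -0.0093,"dy": 0,"dz": -0.0266,"rx": 0,"ry": 0.191,"rz": 0,"gripper": -1},{"dx": -0.0093,"dy": 0,"dz": -0.0266,"rx": 0,"ry": 0.191,"rz": 0,"gripper": -1}]}}

```text
time_s: 10.55
eef_pos: [0.4493, 0.1497, 0.0897]
tool_rot: [0.7, 0.707, 0.071, -0.071]
contact_force: [0.2, 2.8, -0.1]
width: 0.0096
gripper_force: 45.0
```

```bash
python3 - <<'E'
from h import *
o=get_obs();R0=R.from_quat(o["tool_rot"]);print(o["eef_pos"],R0.as_matrix().round(3).tolist(),o["width"],o["contact_force"],o["wrist_torque"])
p0=np.array([.44922,.15758,.06864]);B=R.from_euler("z",90.7,degrees=True)*R.from_quat([1,0,0,0])
x=np.array([-np.sin(np.radians(.7)),np.cos(np.radians(.7)),0]);heel=np.array([.4505,.1,.042])-.052*x;ax=np.array([x[1],-x[0],0])
S=R.from_rotvec(ax*.2)*B;ps=heel+R.from_rotvec(ax*.2).apply(p0-heel);print(ps)
for t in(.25,.3,.35,.4,.45,.5,.55,.58):
    Q=R.from_rotvec(ax*t);p=heel+Q.apply(p0-heel);d=S.inv().apply(p-ps)/.8;r=(S.inv()*Q*B).as_rotvec()/np.radians(60);print(t,d.round(4),r.round(4))
p,d=snapshot("scene");cv2.imwrite("pics/s1.png",cv2.resize(p[150:290,190:340,::-1],None,fx=4,fy=4))
E
```

```text
[0.44926364 0.14966453 0.08973632] [[-0.011, 1.0, -0.002], [0.98, 0.011, 0.2], [0.2, 0.0, -0.98]] 0.009585016133629127 [ 0.23208223  2.7650259  -0.13363275] [ 0.36022545 -0.1198904   0.02559832]
[0.44931135 0.15010348 0.08988141]
0.25 [-0.0018  0.     -0.0068] [0.     0.0477 0.    ]
0.3 [-0.004  -0.     -0.0135] [ 0.      0.0955 -0.    ]
0.35 [-0.0065  0.     -0.0201] [0.     0.1432 0.    ]
0.4 [-0.0093 -0.     -0.0266] [ 0.     0.191 -0.   ]
0.45 [-0.0125 -0.     -0.0329] [-0.      0.2387 -0.    ]
0.5 [-0.016 -0.    -0.039] [ 0.      0.2865 -0.    ]
0.55 [-0.0197  0.     -0.045 ] [0.     0.3342 0.    ]
0.58 [-0.0221 -0.     -0.0484] [0.     0.3629 0.    ]
```

View pics/s1.png

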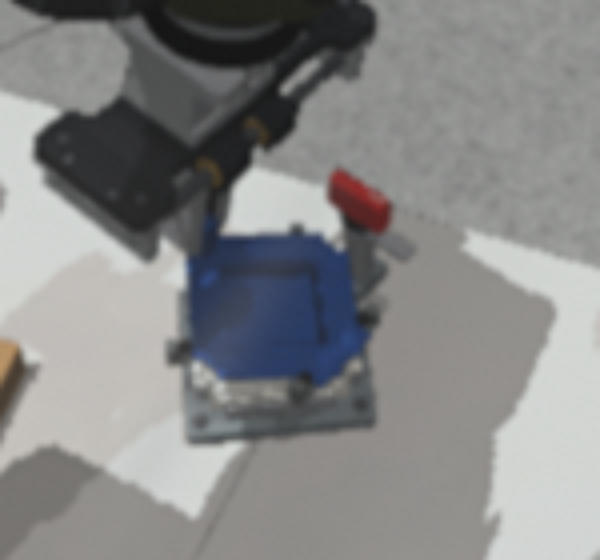

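The scene crop shows the tray tilted with its tab corner up (near 210,240), the white trays seated in the holder (near 270,390), and the knob tongue pointing clear (390,245). I'll continue to 0.58 rad.

Call:
{"fn": "send_rows", "kwargs": {"motion": [{"dx": -0.0018,"dy": 0,"dz": -0.0068,"rx": 0,"ry": 0.0477,"rz": 0,"gripper": -1},{"dx": -0.004,"dy": 0,"dz": -0.0135,"rx": 0,"ry": 0.0955,"rz": 0,"gripper": -1},{"dx": -0.0065,"dy": 0,"dz": -0.0201,"rx": 0,"ry": 0.1432,"rz": 0,"gripper": -1},{"dx": -0.0093,"dy": 0,"dz": -0.0266,"rx": 0,"ry": 0.191,"rz": 0,"gripper": -1},{"dx": -0.0125,"dy": 0,"dz": -0.0329,"rx": 0,"ry": 0.2387,"rz": 0,"gripper": -1},{"dx": -0.016,"dy": 0,"dz": -0.039,"rx": 0,"ry": 0.2865,"rz": 0,"gripper": -1},{"dx": -0.0197,"dy": 0,"dz": -0.045,"rx": 0,"ry": 0.3342,"rz": 0,"gripper": -1},{"dx": -0.0221,"dy": 0,"dz": -0.0484,"rx": 0,"ry": 0.3629,"rz": 0,"gripper": -1},{"dx": -0.0221,"dy": 0,"dz": -0.0484,"rx": 0,"ry": 0.3629,"rz": 0,"gripper": -1},{"dx": -0.0221,"dy": 0,"dz": -0.0484,"rx": 0,"ry": 0.3629,"rz": 0,"gripper": -1}]}}

```text
time_s: 11.85
eef_pos: [0.4495, 0.1256, 0.1244]
tool_rot: [0.673, 0.682, 0.201, -0.204]
contact_force: [-0.6, 5.2, 5.3]
width: 0.0098
gripper_force: 45.0
```

```bash
python3 - <<'E'
from h import *
o=get_obs();R0=R.from_quat(o["tool_rot"]);p=o["eef_pos"];print(p,R0.as_matrix().round(3).tolist(),o["width"],o["contact_force"],o["wrist_torque"])
print("up 12cm:",move(p+[0,0,.12],R0))
q,d=snapshot("scene");cv2.imwrite("pics/s2.png",cv2.resize(q[150:290,190:340,::-1],None,fx=4,fy=4))
E
```

```text
[0.44948349 0.1256346  0.12436242] [[-0.01, 1.0, -0.007], [0.836, 0.013, 0.548], [0.549, -0.0, -0.836]] 0.009755285713799694 [-0.6303507   5.19987006  5.28584509] [ 0.89366318  0.03748767 -0.01386522]
up 12cm: (array([ 0.0823, -0.    , -0.1254]), array([0., 0., 0.]))
```

View pics/s2.png

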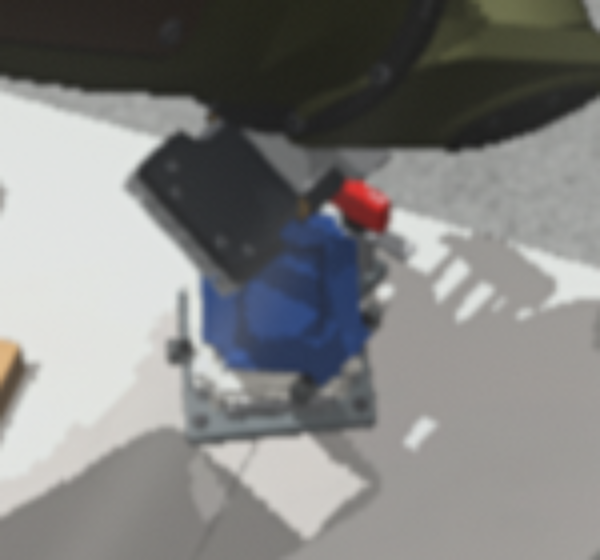

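The crop shows the tray tilted steeply with its heel still seated near (270,375). The white stack is still in the holder and the tilt measures 0.58 rad. Now I'll lift straight up.

Call:
{"fn": "send_rows", "kwargs": {"motion": [{"dx": 0.007,"dy": 0,"dz": -0.0105,"rx": 0,"ry": 0,"rz": 0,"gripper": -1},{"dx": 0.014,"dy": 0,"dz": -0.021,"rx": 0,"ry": 0,"rz": 0,"gripper": -1},{"dx": 0.024,"dy": 0,"dz": -0.036,"rx": 0,"ry": 0,"rz": 0,"gripper": -1},{"dx": 0.04,"dy": 0,"dz": -0.061,"rx": 0,"ry": 0,"rz": 0,"gripper": -1},{"dx": 0.06,"dy": 0,"dz": -0.092,"rx": 0,"ry": 0,"rz": 0,"gripper": -1},{"dx": 0.076,"dy": 0,"dz": -0.116,"rx": 0,"ry": 0,"rz": 0,"gripper": -1},{"dx": 0.082,"dy": 0,"dz": -0.125,"rx": 0,"ry": 0,"rz": 0,"gripper": -1},{"dx": 0.082,"dy": 0,"dz": -0.125,"rx": 0,"ry": 0,"rz": 0,"gripper": -1}]}}

```text
time_s: 12.9
eef_pos: [0.4494, 0.125, 0.2437]
tool_rot: [0.673, 0.682, 0.201, -0.203]
contact_force: [0.4, 0.1, -2.2]
width: 0.0096
gripper_force: 45.0
```

```bash
python3 - <<'E'
from h import *
o=get_obs();R0=R.from_quat(o["tool_rot"]);p=o["eef_pos"];print(p,o["width"],o["contact_force"],o["wrist_torque"])
B=R.from_euler("z",90.7,degrees=True)*R.from_quat([1,0,0,0])
print("level at",move((.4785,-.105,.26),B), move((.46,.1,.26),B))
q,m=shot("w5");print(blobs(blue(q),40)[0])
q,d=snapshot("scene");cv2.imwrite("pics/s3.png",q[:,:,::-1])
E
```

```text
[0.4493842  0.12504588 0.24372136] 0.009640092402395743 [ 0.35059838  0.12931957 -2.21634947] [-0.3856646  0.1178189 -0.0137967]
level at (array([-0.2298,  0.0329, -0.1748]), array([ 5.000e-04, -5.538e-01,  0.000e+00])) (array([-0.0152,  0.0129, -0.0343]), array([ 5.000e-04, -5.538e-01,  0.000e+00]))
[(1386, [281.3, 276.8], [270, 233, 23, 80]), (1394, [281.3, 367.6], [262, 348, 39, 39])]
```

Call:
{"fn": "send_rows", "kwargs": {"motion": [{"dx": -0.01,"dy": 0.001,"dz": -0.008,"rx": 0.0,"ry": -0.025,"rz": 0,"gripper": -1},{"dx": -0.03,"dy": 0.004,"dz": -0.023,"rx": 0.0,"ry": -0.07,"rz": 0,"gripper": -1},{"dx": -0.055,"dy": 0.008,"dz": -0.042,"rx": 0.0,"ry": -0.13,"rz": 0,"gripper": -1},{"dx": -0.085,"dy": 0.012,"dz": -0.065,"rx": 0.0,"ry": -0.2,"rz": 0,"gripper": -1},{"dx": -0.115,"dy": 0.016,"dz": -0.087,"rx": 0.0,"ry": -0.28,"rz": 0,"gripper": -1},{"dx": -0.145,"dy": 0.021,"dz": -0.11,"rx": 0.0,"ry": -0.35,"rz": 0,"gripper": -1},{"dx": -0.175,"dy": 0.025,"dz": -0.133,"rx": 0.0,"ry": -0.42,"rz": 0,"gripper": -1},{"dx": -0.2,"dy": 0.029,"dz": -0.152,"rx": 0.0,"ry": -0.48,"rz": 0,"gripper": -1},{"dx": -0.22,"dy": 0.031,"dz": -0.167,"rx": 0.0,"ry": -0.53,"rz": 0,"gripper": -1},{"dx": -0.23,"dy": 0.033,"dz": -0.175,"rx": 0.0,"ry": -0.554,"rz": 0,"gripper": -1},{"dx": -0.23,"dy": 0.033,"dz": -0.175,"rx": 0.0,"ry": -0.554,"rz": 0,"gripper": -1},{"dx": -0.23,"dy": 0.033,"dz": -0.175,"rx": 0.0,"ry": -0.554,"rz": 0,"gripper": -1}]}}

```text
time_s: 14.5
eef_pos: [0.4785, -0.1049, 0.2597]
tool_rot: [0.703, 0.711, 0.0, -0.0]
contact_force: [-0.5, 0.3, -0.3]
width: 0.0094
gripper_force: 45.0
```

```bash
python3 - <<'E'
from h import *
o=get_obs();p=o["eef_pos"];print(p,R.from_quat(o["tool_rot"]).as_matrix().round(3).tolist(),o["contact_force"],o["wrist_torque"])
B=R.from_euler("z",90.7,degrees=True)*R.from_quat([1,0,0,0])
print("to goal z.155",move((.4785,-.105,.155),B))
q,m=shot("w6");print(blobs(blue(q),40)[0])
a,d=snapshot("scene");t,d=snapshot("top");T=camera_model("top");S=camera_model("scene")
print("blue scene",blobs(blue(a),40)[0],"top",blobs(blue(t),40)[0])
# expected centre px
c=p+[0.0007,-.0566,-.0216]
print(proj(S,c),proj(T,c),proj(S,(.4505,.1,.042)),proj(T,(.4505,.1,.042)))
i=np.zeros((600,800,3),np.uint8)
x=cv2.resize(a[130:290,190:390,::-1],None,fx=3.0,fy=3.0)[:, :480];z=cv2.resize(t[170:290,230:430,::-1],None,fx=2,fy=2)
i[:480,:480]=x[:480];i[:240,400:800]=z[:,:400]
w=cv2.resize(q[:,:,::-1],(320,240));i[300:540,480:800]=w
cv2.imwrite("pics/mix.png",i)
E
```

```text
[ 0.47852269 -0.1049023   0.25965227] [[-0.012, 1.0, -0.0], [1.0, 0.012, 0.001], [0.001, -0.0, -1.0]] [-0.53823824  0.29026199 -0.29277234] [-0.0053488   0.05986995  0.0447683 ]
to goal z.155 (array([-0.0002,  0.    ,  0.1308]), array([-0.0003, -0.0007, -0.    ]))
[(1271, [281.4, 281.7], [270, 247, 23, 67]), (1466, [281.3, 368.0], [262, 347, 40, 41])]
blue scene [(2040, [396.0, 223.9], [361, 200, 68, 47])] top []
[392.26385007 220.4094926 ] [396.51440935 220.65142739] [258.00877638 228.54396382] [273.33802239 234.32196305]
```

```bash
cat > lev.py <<'E'
from h import *
def pts(n,amin=500):
    m=camera_model(n);p,d=snapshot(n);k=cv2.erode(blue(p),np.ones((3,3)))
    v,u=np.nonzero((k>0)&(d>0));z=d[v,u];X=np.linalg.solve(m["mtx"],np.vstack([u,v,np.ones_like(u)]))*z
    V=m["view"];return (V[:3,:3].T@(X-V[:3,3:4])).T
o=get_obs();R0=R.from_quat(o["tool_rot"])
for n in("scene","wrist"):
    P=pts(n);L=P-o["eef_pos"];c=np.abs(L[:,2])<.12
    L=L[c&(np.linalg.norm(L[:,:2],axis=1)<.15)]
    print(n,len(L));h,e=np.histogram(L[:,2],bins=np.arange(-.06,.03,.004));print(h.tolist())
    rim=L[(L[:,2]<-.008)&((np.abs(L[:,0]-.0007)+np.abs(L[:,1]+.057))>.046)&(np.abs(L[:,1]+.057)<.05)]
    if len(rim)>30:
        for _ in range(4):
            A=np.c_[rim[:,0]-.0007,rim[:,1]+.057,np.ones(len(rim))];s=np.linalg.lstsq(A,rim[:,2],rcond=None)[0];r=np.abs(A@s-rim[:,2]);rim=rim[r<max(.003,2*np.median(r))]
        print("slopes x,y, z at centre",s.round(4),len(rim),np.median(r))
E
python3 lev.py
```

```text
scene 1669
[0, 0, 0, 0, 0, 499, 116, 19, 234, 801, 0, 0, 0, 0, 0, 0, 0, 0, 0, 0, 0, 0]
slopes x,y, z at centre [-0.0051 -0.0035 -0.0234] 612 0.0005428236684327618
wrist 2390
[0, 0, 0, 0, 0, 460, 359, 136, 172, 628, 0, 0, 0, 0, 0, 12, 623, 0, 0, 0, 0, 0]
slopes x,y, z at centre [ 0.0096  0.043  -0.0211] 183 0.0004050797282181412
```

View pics/mix.png

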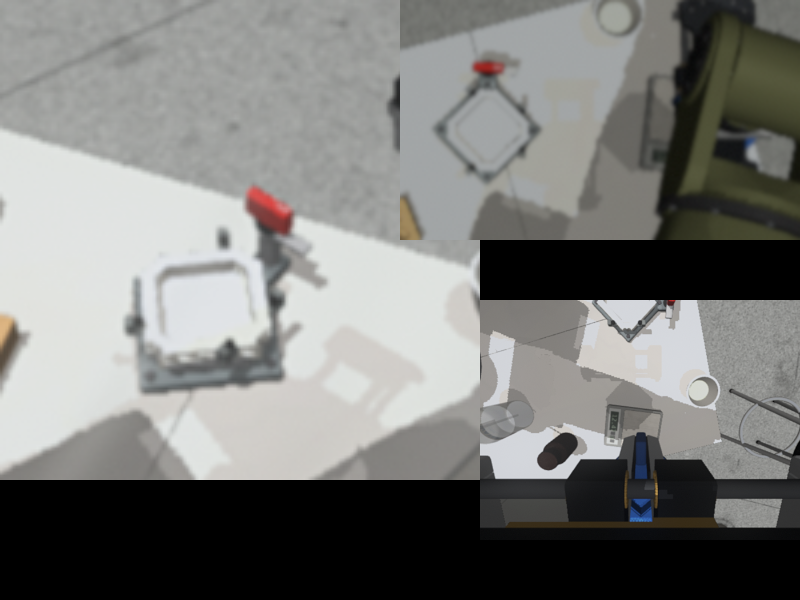

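The composite shows the white stack seated squarely in its holder (205,300) and the knob clear. The balance is at (635,425) in the wrist inset, under the held tray. The rim slopes are about 0.005, so the tray is level. I'll lower it to the final height.

Call:
{"fn": "send_rows", "kwargs": {"motion": [{"dx": 0,"dy": 0,"dz": 0.01,"rx": 0,"ry": 0,"rz": 0,"gripper": -1},{"dx": 0,"dy": 0,"dz": 0.03,"rx": 0,"ry": 0,"rz": 0,"gripper": -1},{"dx": 0,"dy": 0,"dz": 0.06,"rx": 0,"ry": 0,"rz": 0,"gripper": -1},{"dx": 0,"dy": 0,"dz": 0.09,"rx": 0,"ry": 0,"rz": 0,"gripper": -1},{"dx": 0,"dy": 0,"dz": 0.115,"rx": 0,"ry": 0,"rz": 0,"gripper": -1},{"dx": 0,"dy": 0,"dz": 0.127,"rx": 0,"ry": 0,"rz": 0,"gripper": -1},{"dx": 0,"dy": 0,"dz": 0.127,"rx": 0,"ry": 0,"rz": 0,"gripper": -1},{"dx": 0,"dy": 0,"dz": 0.127,"rx": 0,"ry": 0,"rz": 0,"gripper": -1},{"dx": 0,"dy": 0,"dz": 0.127,"rx": 0,"ry": 0,"rz": 0,"gripper": -1},{"dx": 0,"dy": 0,"dz": 0.127,"rx": 0,"ry": 0,"rz": 0,"gripper": -1}]}}

```text
time_s: 16.0
eef_pos: [0.4787, -0.1053, 0.1585]
tool_rot: [0.703, 0.711, 0.0, 0.0]
contact_force: [-0.2, -0.2, -0.6]
width: 0.0096
gripper_force: 45.0
```

```bash
python3 lev.py; python3 -c "
from h import *
o=get_obs();print(o['eef_pos'],o['contact_force'],abs(o['joint_velocities']).max(),R.from_quat(o['tool_rot']).as_matrix()[2].round(4))
P,_=snapshot('scene');m=camera_model('scene');b=cv2.moments(blue(P),True);c=(b['m10']/b['m00'],b['m01']/b['m00']);print('blue centroid at z .13',plane(m,c,.13))"
```

```text
scene 1049
[0, 0, 0, 0, 0, 301, 88, 7, 173, 480, 0, 0, 0, 0, 0, 0, 0, 0, 0, 0, 0, 0]
slopes x,y, z at centre [-0.0029 -0.0051 -0.0234] 410 0.0006347135974323487
wrist 2418
[0, 0, 0, 0, 0, 520, 308, 132, 206, 594, 0, 0, 0, 0, 0, 35, 623, 0, 0, 0, 0, 0]
slopes x,y, z at centre [-0.0003  0.038  -0.0214] 181 0.00040934074815322796
[ 0.47869577 -0.10520955  0.15841012] [-1.35657695 -0.07184423 -0.83266319] 0.004388606452395317 [-1.e-04  4.e-04 -1.e+00]
blue centroid at z .13 [ 0.48448143 -0.17538747  0.13      ]
```

```bash
python3 -c "
from plant import arm
print(arm.close_job())"
```

```text
the job is handed in; nothing more can be done
None
```

I've handed the job in at about 16 s: the knob is turned about 74° counter-clockwise, the blue tray is peeled off with the white trays still in their holder, and it is held by its tab, level, about 10 cm over the balance pan.

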